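# Pack a paint pump's cylinder

## Task

Finish packing the paint pump's cylinder that leans in the vice: start the brass gland into the cylinder's mouth on top of the packings, then press it down the bore with the packing driver until packings and gland are fully home on the bottom shoulder, and lean on it firmly for a moment. Stand the driver back upright in the tool block and leave the other things on the bench where they are.

Things in the scene. Friction and masses are not known exactly. Their poses are not given: they have to be found in the camera images.
- cylinder: Steel pump cylinder, 49 mm outside, clamped fast in the vice, leaning 30 degrees from vertical. Origin: centre of the mouth's rim, about 180 mm above the bench; z points out of the mouth along the bore's axis, y is level. Bore 35 mm diameter, with a conical lead-in, 41 mm at the rim narrowing to 35 mm at 4 mm depth; it ends on a shoulder 109 mm below the rim.
- vice: Grey bench vice, fixed, about 150 x 230 mm; jaws 110 mm wide, closing along its y, tops 115 mm above the bench, some 70 mm below the cylinder's mouth. Origin on the bench below it; the cylinder's mouth leans towards its -x, which is towards the robot give or take 0.35 rad.
- mat: Black rubber mat, 260 (x) x 130 (y) x 3 mm, fixed; origin: centre of its underside. The gland, nut and collar stand on it in a row along x, about 80 mm apart, in any order.
- packings (a joint): How far the stack of packings (five rings, 30 mm tall together) has slid down the bore, m: 0 = its top 43 mm below the rim, 0.036 = home on the shoulder, its top 79 mm below the rim. Starts at 0 to 0.012. Tight: stays where it is left, drags with about 6 N (plus 15 N per m/s) and stops dead on the shoulder, where a firm press is some 15 N.
- packings_top (a point): centre of the top face of the packing stack in the bore; axes as the cylinder's
- gland: Plain brass sleeve, 31 mm outside, 17 mm hole, 34 mm tall, 0.13 kg, standing on end on the mat: the tallest of three round parts in a row there. Origin: centre of its underside; z up along its axis. Loose in the bore: let go in the mouth it may slide down on to the packings, or stay until pushed. When all is home its top is 45 mm below the rim.
- driver: Packing driver standing in a hole of the block: flat steel foot 28 mm diameter, 12 mm tall, shaft 18 mm, hexagonal aluminium grip 26 mm across flats from 108 to 170 mm (its top) above the foot's underside; 0.28 kg. Groove 45 mm above the underside: level with the rim when all is home. Origin: centre of the underside; z towards the grip; flats face +-x and every 60 degrees.
- block: Fixed wooden tool block, 80 (x) x 150 (y) x 60 mm; origin: centre of its underside. Two round holes, 38 mm diameter, 44 mm at the mouth, flat floor 12 mm above the bench, at y = -38 and +38 mm: one holds the driver, the other the drift. It is at one side of the vice and the mat at the other; which is which varies.
- block_hole0 (a point): centre of the mouth of the hole at y = -38 mm, 60 mm above the bench
- block_hole1 (a point): centre of the mouth of the hole at y = +38 mm, 60 mm above the bench
- drift: bystander: dark steel drift with a round knob, 120 mm tall, 30 mm wide, standing in the block's other hole; origin at its foot
- nut: bystander: hexagonal steel packing nut, 58 mm wide, 20 mm tall, on the mat; origin at the centre of its underside
- collar: bystander: flat steel ring, 46 mm diameter, 9 mm tall, on the mat; origin at the centre of its underside
- cup: bystander: clear mixing cup, 90 mm diameter, 95 mm tall, beyond the vice; origin at the centre of its underside
- hardener: bystander: white bottle, 64 mm diameter, 140 mm tall, beyond the vice; origin at the centre of its underside
- screwdriver: bystander: screwdriver with a yellow handle lying crosswise between robot and vice, under 35 mm high; origin near its middle
- cap: bystander: red screw cap, 42 mm diameter, 20 mm tall, between robot and vice; origin at the centre of its underside
Things that resemble listed ones, but are neither listed nor needed, are in the scene too. Of the things shaped like the gland, the brass one is meant.

How it is judged (in metres and radians):
On the way, in this order (a step that is already met when the one before it is completed fails the run):
1. the gland is started in the cylinder's mouth, at least 10 mm deep (z of gland in the frame of cylinder between -0.1 and -0.01 m and x of gland in the frame of cylinder between -0.008 and 0.008 m and y of gland in the frame of cylinder between -0.008 and 0.008 m), for 0.2 s.
2. the driver presses on the gland with at least 8 N while packings and gland are home (contact force between driver and gland above 8 N and value of joint packings above 0.0335 m and z of gland in the frame of cylinder below -0.0755 m), for 0.2 s.
At the end, for the whole second after the job is handed in: Packings within 2.5 mm of home and the gland down on them (within 3.5 mm of its home depth along the bore, its underside within 6 mm of the top of the packings); the driver standing at rest on the floor of a hole of the tool block, upright within 0.2 rad (value of joint packings above 0.0335 m and z of gland in the frame of cylinder below -0.0755 m and distance between gland and packings_top below 0.006 m and (horizontal distance between driver and block_hole0 below 0.01 m or horizontal distance between driver and block_hole1 below 0.01 m) and height (world z) of driver below 0.018 m and angle between driver's own z axis and vertical below 0.2 rad and linear speed of each of driver, gland below 0.02 m/s); the robot touches nothing.
It fails at once if a bystander was moved by more than 40 mm (distance of any of drift, nut, collar, cup, hardener, screwdriver, cap from where it was at the start of the episode above 0.04 m).
It also fails if it takes over 64 s, if anything falls off the work surface, if the arm or the gripper's body presses on something with over 40 N, if the wrist force passes 120 N, or if a joint passes its speed limit or range.

## Robot

A 7-joint arm with a two-finger parallel gripper is mounted at the origin on the work surface. World frame = base frame: x ahead of the robot, y to its left, z up, the work surface at z = 0. Lengths are in mm, angles in rad, forces in N, time in s.
With the tool pointing down it reaches from about 350 to 900 mm from the base axis. Payload 8.1 kg.
Tool frame: the origin (TCP) lies on the centre line of the jaws, within the pads' length; the fingertips stand 14 mm ahead of it and the grasp point (between the pads) lies 5 mm behind it; z points along the fingers, y is the line along which they close (so a half turn about z gives the same grasp; the last joint's range is limited). The gripper opens to 85 mm and grips with 20 to 120 N. Pads are 22 mm wide; open, the fingers measure 114 mm over their backs; the gripper's body (76 mm by 85 mm) begins 54 mm behind the grasp point. The pads swing forward as they close: fully open they stand 13 mm farther back than shut.
Start: joints at [-1.269, 0.434, 0.025, 1.573, -0.012, 1.134, -0.075], TCP at [246.174, 574.49, 245.323] pointing down, gripper open.
Joint ranges: [-2.62, 2.62], [-0.44, 2.09], [-1.27, 1.32], [0.08, 2.57], [-1.32, 4.46], [0.12, 2], [-2.74, 2.74]. Speed limits (rad/s): [2.22, 2.22, 3.01, 3.01, 3.14, 3.14, 3.14].

## Interface

Orientations are given as a 3x3 rotation matrix whose columns are the frame's x, y, z axes.
In Python, from cell import ctrl gives the robot as it stands.
- The arm moves only by the tool arm_command, never from a script. Its argument "series" is a list of rows, each an object of numbers: "ax", "ay", "az": the turn, a rotation vector about the tool's x, y, z in degrees; "dx", "dy", "dz": the shift along the tool's x, y, z in mm; "gripper": the finger opening in mm, from 0 to 85.4. In form: [{"ax": .., "ay": .., "az": .., "dx": .., "dy": .., "dz": .., "gripper": ..}, ...]. A call has 1 to 20 rows; each row shifts and turns the commanded pose from where the row before left it, along the tool's axes as they then stand; what a row does not reach is not made up. A row lasts 1/8 s, in which the tool goes at most 62.5 mm and 10.7 degrees, less where a joint would pass 70% of its speed; a pose out of reach is approached as far as the arm can. A call with a gripper value outside its range is refused whole. The fingers move at their own pace and stop on an object; "newtons" is the grip in N (left out, the last holds). Time passes only in rows, so rows that do not move let the fingers close. It gives the time, the measured TCP pose, the force, the opening and the grip force at its end, in the units of the state.
- ctrl.state(): the state, without advancing time (a new reading comes with each control period).
- ctrl.capture(name): name is "scene" or "top" or "wrist"; returns the picture (384x512x3 uint8, blue, green, red); there is no depth.
- ctrl.camera_info(name): a dict with "camera_matrix" (3x3 intrinsics, pixels), "distortion" ([k1, k2, p1, p2, k3] as OpenCV has them; the pictures are not rectified), "world_from_camera" (4x4, takes a point from camera to world coordinates); the wrist camera has in their place "hand_eye" (4x4, takes a point from camera to tool coordinates, whose origin is the TCP and whose axes are the flange's). Camera axes: x right, y up, looking along -z (the intrinsics and any distortion apply to the point x, -y, -z); pixel columns grow to the right and rows downward; lengths in mm; the calibration is good to about 2 mm. A picture is of the moment at which its call begins: read the wrist's pose just before it. camera_info takes no time and is no camera call.
- ctrl.hand_in(): hands the job in; it is judged then, once.
The state is a dict: "time_s": time; "qpos": joint angles; "joint_vel": joint speeds; "tau": joint torques, N m; "ee_pos": TCP position; "ee_rot": TCP orientation; "wrist_force": force on the tool from outside, world axes, zero at the start; "moment": the same for the moment, N m; "opening": finger opening in mm; "grip_force": force on a finger pad.
Only numpy, scipy, OpenCV 4.12 (cv2) and the standard library are available. Lean on these libraries where they do the work, as an engineer would, in place of code of your own. Each camera call takes 0.05 s, during which the arm holds its last target. There are 200 camera calls.

## Working session

There is one attempt and no reset: what is moved stays moved. The work goes in short steps, Python scripts to look and compute and a tool call to move; the robot and the scene stay as the last step left them, time stands still between calls to the robot, and variables do not carry over. Pictures are saved under pics/ and viewed, at most 10 in all, crops included, and the job is handed in when it is done.

Besides the shell and the picture viewer there is one more tool, called after "Call:" as name([rows], argument=value, ...), one row to a line, values as JSON. arm_command: Moves the arm, as the interface text tells. Its arguments: {"type":"object","properties":{"series":{"type":"array","items":{"type":"object","properties":{"ax":{"type":"number"},"ay":{"type":"number"},"az":{"type":"number"},"dx":{"type":"number"},"dy":{"type":"number"},"dz":{"type":"number"},"gripper":{"type":"number"}}}},"newtons":{"type":"number"}},"required":["series"]}

```bash
ls; mkdir -p pics
python3 - <<'E'
from cell import ctrl
import cv2,numpy as np
np.set_printoptions(precision=4,suppress=True)
for n in ("scene","top"):
    cv2.imwrite(f"pics/{n}0.png",ctrl.capture(n))
for n in ("scene","top","wrist"):
    print(n,ctrl.camera_info(n))
print(ctrl.state())
a=cv2.imread("pics/scene0.png");b=cv2.imread("pics/top0.png")
E
```

```text
pics
scene {'camera_matrix': array([[411.4107,   0.    , 249.4561],
       [  0.    , 411.4107, 185.9263],
       [  0.    ,   0.    ,   1.    ]]), 'distortion': array([-0.1099,  0.    ,  0.    ,  0.    ,  0.    ]), 'world_from_camera': array([[   0.7727,   -0.5174,    0.3677,  950.9303],
       [   0.6347,    0.6385,   -0.4354, -407.3887],
       [  -0.0095,    0.5698,    0.8217, 1019.2197],
       [   0.    ,    0.    ,    0.    ,    1.    ]])}
top {'camera_matrix': array([[400.7425,   0.    , 260.1466],
       [  0.    , 400.7425, 193.8523],
       [  0.    ,   0.    ,   1.    ]]), 'distortion': array([0.0056, 0.    , 0.    , 0.    , 0.    ]), 'world_from_camera': array([[  -0.0153,    0.9955,   -0.0935,  433.7076],
       [  -0.9999,   -0.015 ,    0.0039,   60.8773],
       [   0.0024,    0.0935,    0.9956, 1165.7801],
       [   0.    ,    0.    ,    0.    ,    1.    ]])}
wrist {'camera_matrix': array([[314.3834,   0.    , 251.021 ],
       [  0.    , 314.3834, 190.8428],
       [  0.    ,   0.    ,   1.    ]]), 'distortion': array([0.0241, 0.    , 0.    , 0.    , 0.    ]), 'hand_eye': array([[   0.0013,    0.9447,    0.328 ,   84.9794],
       [   1.    ,   -0.0012,   -0.0006,    0.2856],
       [  -0.0001,    0.328 ,   -0.9447, -128.8964],
       [   0.    ,    0.    ,    0.    ,    1.    ]])}
{'time_s': 0.1, 'qpos': array([-1.2686,  0.4351,  0.025 ,  1.574 , -0.0116,  1.134 , -0.0751]), 'joint_vel': array([ 0.0007, -0.0023, -0.0002, -0.003 , -0.0018,  0.0002, -0.0021]), 'tau': array([  0.0019, -67.1752,   1.0274, -31.6906,   0.0157,   0.0072,
        -0.    ]), 'ee_pos': array([246.0418, 574.0732, 244.63  ]), 'ee_rot': array([[-0.9192,  0.3939, -0.0004],
       [ 0.3939,  0.9192, -0.0013],
       [-0.0001, -0.0014, -1.    ]]), 'wrist_force': array([-0.2565,  0.098 , -0.0299]), 'moment': array([-0.0261,  0.0308, -0.0014]), 'grip_force': 0.0, 'opening': 85.26560820611128}
```

View images.

View pics/scene0.png

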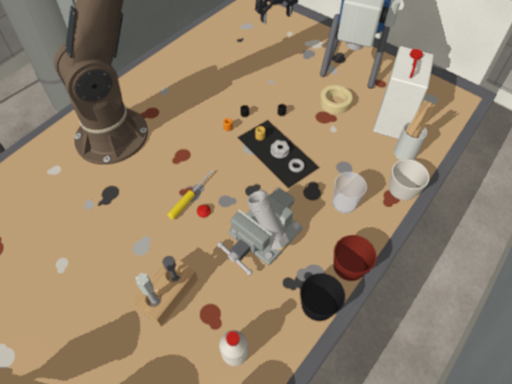

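View pics/top0.png

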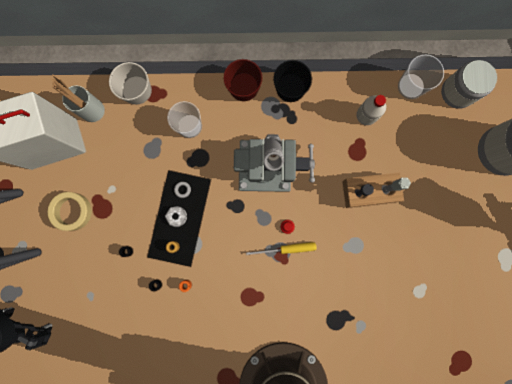

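The look-alikes for the gland are the brass ring on the mat at top (173,247) / scene (260,133), the orange one off the mat at top (185,286) / scene (228,125), and the black sleeves at top (126,252) and (155,285). For the driver, the bright hex grip is at top (404,184) / scene (145,282) and the dark drift knob at top (367,190) / scene (171,265). I choose the brass ring on the mat and the bright hex grip, and check both in a close crop.

```bash
cat > h.py <<'E'
from cell import ctrl
import cv2,numpy as np
np.set_printoptions(precision=2,suppress=True)
def pose(n,st=None):
    i=ctrl.camera_info(n)
    if n=="wrist":
        st=st or ctrl.state(); T=np.eye(4);T[:3,:3]=st["ee_rot"];T[:3,3]=st["ee_pos"]
        return i,T@i["hand_eye"]
    return i,i["world_from_camera"]
def ray(n,uv,st=None):
    i,T=pose(n,st)
    p=cv2.undistortPoints(np.array([[uv]],float),i["camera_matrix"],i["distortion"])[0,0]
    d=T[:3,:3]@np.array([p[0],-p[1],-1.]); return T[:3,3],d/np.linalg.norm(d)
def plane(n,uv,z,st=None):
    o,d=ray(n,uv,st); return o+d*(z-o[2])/d[2]
def tri(*rays):
    A=sum(np.eye(3)-np.outer(d,d) for o,d in rays); b=sum((np.eye(3)-np.outer(d,d))@o for o,d in rays)
    p=np.linalg.solve(A,b); return p,[np.linalg.norm((np.eye(3)-np.outer(d,d))@(p-o)) for o,d in rays]
def proj(n,P,st=None):
    i,T=pose(n,st); c=np.linalg.inv(T)@np.append(P,1); 
    return cv2.projectPoints(np.array([[[c[0],-c[1],-c[2]]]]),np.zeros(3),np.zeros(3),i["camera_matrix"],i["distortion"])[0][0,0]
def crop(im,u,v,w,h,s): return cv2.resize(im[v:v+h,u:u+w],None,fx=s,fy=s,interpolation=cv2.INTER_CUBIC)
E
python3 - <<'E'
from h import *
a=cv2.imread("pics/scene0.png");b=cv2.imread("pics/top0.png")
r1=np.hstack([crop(a,215,105,66,50,4),crop(a,225,180,66,50,4),crop(a,130,245,66,50,4)])
r2=np.hstack([crop(b,145,205,66,50,4)[:, :],crop(b,240,130,66,50,4),crop(b,345,165,66,50,4)])
cv2.imwrite("pics/c1.png",np.vstack([r1,r2]))
E
```

```text
(no output)
```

View pics/c1.png

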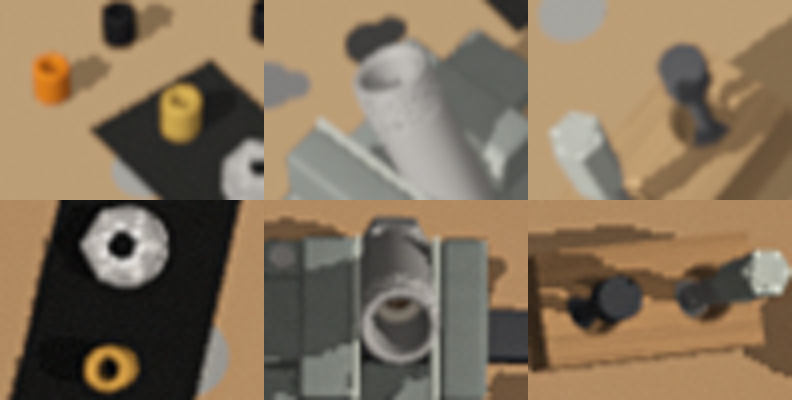

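The top row shows the brass gland with its top hole at scene (260,130), the mouth at scene (256,198) and the hex grip top at scene (142,277). In the bottom row these are at top (172.5,247), (274,161) and (405.5,183), and the driver's hole is at (389.5,188). The choices hold.

Run:
```python
from h import *
for n,s,t in (("gland top",(260,130),(172.5,247)),("mouth",(256.5,198),(274,160.8)),("driver top",(142.3,277.5),(405.5,183))):
    print(n,*tri(ray("scene",s),ray("top",t)))
print("hole drv",plane("top",(389.5,188),60),"hole drift",plane("top",(361.5,192),60))
print("vice",[plane("top",p,115) for p in((300,140),(297,190),(234,140),(234,190))])
b=cv2.imread("pics/top0.png")
# mat orientation
m=((b.max(2)<45)*255).astype(np.uint8)[165:270,140:220]
c=max(cv2.findContours(m,0,2)[0],key=cv2.contourArea);bx=cv2.boxPoints(cv2.minAreaRect(c))+[140,165]
print([plane("top",p,3) for p in bx])
```

```text
gland top [395.26 305.64  32.12] [np.float64(1.5415459903977062), np.float64(1.5415459903976385)]
mouth [609.54  21.67 176.45] [np.float64(0.7010741411447987), np.float64(0.7010741411445992)]
driver top [ 548.68 -299.93  184.51] [np.float64(2.1928305036053057), np.float64(2.192830503605324)]
hole drv [ 548.47 -302.68   60.  ] hole drift [ 538.49 -224.54   60.  ]
vice [array([675.06, -51.69, 115.  ]), array([541.13, -40.5 , 115.  ]), array([677.65, 124.32, 115.  ]), array([543.62, 125.56, 115.  ])]
[array([367.02, 382.95,   3.  ]), array([618.49, 327.05,   3.  ]), array([587.53, 202.12,   3.  ]), array([337.14, 260.48,   3.  ])]
```

Call:
arm_command([
  {"dx": -30,"dy": -23.5,"dz": 12,"gripper": 85},
  {"dx": -30,"dy": -23.5,"dz": 12},
  {"dx": -30,"dy": -23.5,"dz": 12},
  {"dx": -30,"dy": -23.5,"dz": 12},
  {"dx": -30,"dy": -23.5,"dz": 12},
  {"dx": -30,"dy": -23.5,"dz": 12},
  {"dx": -30,"dy": -23.5,"dz": 12},
  {"dx": -30,"dy": -23.5,"dz": 12},
  {"az": -5},
  {"az": -5.5},
  {},
])

```text
validation failed for argument at $.se...
```

Run:
```python
from h import *
st=ctrl.state();print(st["ee_pos"],st["ee_rot"],st["time_s"])
im=ctrl.capture("wrist");cv2.imwrite("pics/w1.png",im);import pickle;pickle.dump(st,open("w1.pkl","wb"))
```

```text
[246.04 574.07 244.63] [[-0.92  0.39 -0.  ]
 [ 0.39  0.92 -0.  ]
 [-0.   -0.   -1.  ]] 0.1
```

View pics/w1.png

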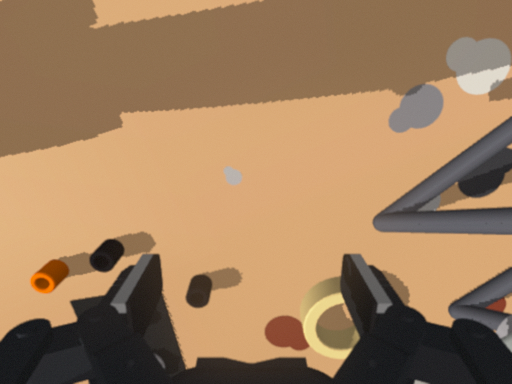

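The move was refused and the arm has not moved. The picture is from the start pose, with the orange decoy at (48,276) and the yellow ring at (335,315). I'll resend with full rows.

Call:
arm_command([
  {"ax": 0,"ay": 0,"az": 0,"dx": -30,"dy": -23.5,"dz": 12,"gripper": 85},
  {"ax": 0,"ay": 0,"az": 0,"dx": -30,"dy": -23.5,"dz": 12,"gripper": 85},
  {"ax": 0,"ay": 0,"az": 0,"dx": -30,"dy": -23.5,"dz": 12,"gripper": 85},
  {"ax": 0,"ay": 0,"az": 0,"dx": -30,"dy": -23.5,"dz": 12,"gripper": 85},
  {"ax": 0,"ay": 0,"az": 0,"dx": -30,"dy": -23.5,"dz": 12,"gripper": 85},
  {"ax": 0,"ay": 0,"az": 0,"dx": -30,"dy": -23.5,"dz": 12,"gripper": 85},
  {"ax": 0,"ay": 0,"az": 0,"dx": -30,"dy": -23.5,"dz": 12,"gripper": 85},
  {"ax": 0,"ay": 0,"az": 0,"dx": -30,"dy": -23.5,"dz": 12,"gripper": 85},
  {"ax": 0,"ay": 0,"az": -5,"dx": 0,"dy": 0,"dz": 0,"gripper": 85},
  {"ax": 0,"ay": 0,"az": -5.5,"dx": 0,"dy": 0,"dz": 0,"gripper": 85},
  {"ax": 0,"ay": 0,"az": 0,"dx": 0,"dy": 0,"dz": 0,"gripper": 85},
])

```text
time_s: 1.52
ee_pos: [392.7, 306.9, 149.2]
ee_rot: [[-0.975, 0.221, -0.0], [0.221, 0.975, -0.0], [0.0, -0.0, -1.0]]
wrist_force: [0.7, 0.2, -0.5]
opening: 85.2
grip_force: 0.0
```

Run:
```python
from h import *
st=ctrl.state();print(st["ee_pos"],st["ee_rot"],st["time_s"])
im=ctrl.capture("wrist");cv2.imwrite("pics/w2.png",im);import pickle;pickle.dump(st,open("w2.pkl","wb"))
h=cv2.cvtColor(im,cv2.COLOR_BGR2HSV)
m=cv2.inRange(h,(18,110,90),(32,255,255))
for c in cv2.findContours(m,0,2)[0]:
    if cv2.contourArea(c)>100: print(cv2.boundingRect(c),cv2.contourArea(c))
```

```text
[392.71 306.94 149.18] [[-0.98  0.22 -0.  ]
 [ 0.22  0.98 -0.  ]
 [ 0.   -0.   -1.  ]] 1.525
(231, 167, 40, 46) 1374.5
(147, 42, 41, 43) 1345.0
```

View pics/w2.png

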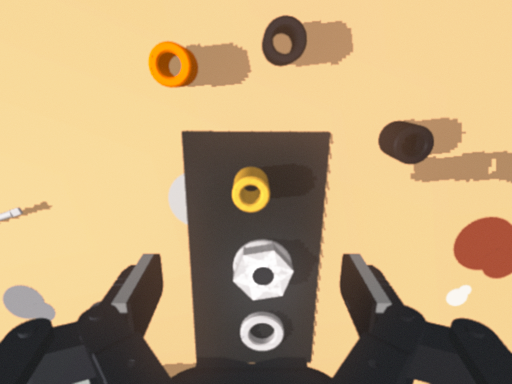

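The gland sits on the mat with its top-face hole at (251,193); the nut is at (263,268) and the collar at (263,331).

Run:
```python
from h import *
import pickle;st=pickle.load(open("w2.pkl","rb"))
im=cv2.imread("pics/w2.png");h=cv2.cvtColor(im,cv2.COLOR_BGR2HSV)
m=cv2.inRange(h,(15,100,90),(35,255,255))[160:220,225:280]
cs,hi=cv2.findContours(m,cv2.RETR_CCOMP,2)
uv=None
for c,x in zip(cs,hi[0]):
    if x[3]>=0 and cv2.contourArea(c)>30: uv=c.reshape(-1,2).mean(0)+[225,160];print("hole",uv,cv2.boundingRect(c))
uv=(251,193)
P=plane("wrist",uv,37,st);print(P)
t=tri(ray("wrist",uv,st),ray("top",(172.5,247)),ray("scene",(260,130)));print(t)
print("tool shift",st["ee_rot"].T@(P-st["ee_pos"]))
# bottom width check: ring px 40 wide at range
print(np.linalg.norm(plane("wrist",(231.5,193),37,st)-plane("wrist",(271,193),37,st)))
```

```text
hole [250.5 188. ] (19, 25, 14, 7)
[393.42 307.24  37.  ]
(array([395.15, 306.25,  31.38]), [np.float64(0.5867462370871184), np.float64(1.8439565502163644), np.float64(1.2831122717526713)])
tool shift [ -0.66   0.47 112.18]
32.13797723664601
```

Call:
arm_command([
  {"ax": 0,"ay": 0,"az": 0,"dx": -0.7,"dy": 0.5,"dz": 39,"gripper": 60},
  {"ax": 0,"ay": 0,"az": 0,"dx": 0,"dy": 0,"dz": 39,"gripper": 60},
  {"ax": 0,"ay": 0,"az": 0,"dx": 0,"dy": 0,"dz": 39,"gripper": 60},
  {"ax": 0,"ay": 0,"az": 0,"dx": 0,"dy": 0,"dz": 0,"gripper": 60},
  {"ax": 0,"ay": 0,"az": 0,"dx": 0,"dy": 0,"dz": 0,"gripper": 10},
  {"ax": 0,"ay": 0,"az": 0,"dx": 0,"dy": 0,"dz": 0,"gripper": 10},
  {"ax": 0,"ay": 0,"az": 0,"dx": 0,"dy": 0,"dz": 0,"gripper": 10},
  {"ax": 0,"ay": 0,"az": 0,"dx": 0,"dy": 0,"dz": 0,"gripper": 10},
  {"ax": 0,"ay": 0,"az": 0,"dx": 0,"dy": 0,"dz": 0,"gripper": 10},
], newtons=60)

```text
time_s: 2.7
ee_pos: [394.3, 308.2, 34.2]
ee_rot: [[-0.975, 0.22, 0.002], [0.22, 0.975, 0.002], [-0.002, 0.002, -1.0]]
wrist_force: [-2.0, -1.2, 7.6]
opening: 28.7
grip_force: 58.8
```

Call:
arm_command([
  {"ax": 0,"ay": 0,"az": 0,"dx": 0,"dy": 0,"dz": -30,"gripper": 10},
  {"ax": 0,"ay": 0,"az": 0,"dx": 0,"dy": 0,"dz": -57,"gripper": 10},
  {"ax": 0,"ay": 0,"az": 0,"dx": 0,"dy": 0,"dz": -57,"gripper": 10},
  {"ax": 0,"ay": 0,"az": 0,"dx": 0,"dy": 0,"dz": -57,"gripper": 10},
  {"ax": 0,"ay": 0,"az": 0,"dx": 0,"dy": 0,"dz": -57,"gripper": 10},
  {"ax": 0,"ay": 0,"az": -4,"dx": 0,"dy": 0,"dz": 0,"gripper": 10},
  {"ax": 0,"ay": 0,"az": -8.7,"dx": 0,"dy": 0,"dz": 0,"gripper": 10},
  {"ax": 0,"ay": 0,"az": 0,"dx": -25,"dy": -48,"dz": 0,"gripper": 10},
  {"ax": 0,"ay": 0,"az": 0,"dx": -25,"dy": -48,"dz": 0,"gripper": 10},
  {"ax": 0,"ay": 0,"az": 0,"dx": -25,"dy": -48,"dz": 0,"gripper": 10},
  {"ax": 0,"ay": 0,"az": 0,"dx": -25,"dy": -48,"dz": 0,"gripper": 10},
  {"ax": 0,"ay": 0,"az": 0,"dx": -25,"dy": -48,"dz": 0,"gripper": 10},
  {"ax": 0,"ay": 0,"az": 0,"dx": -25,"dy": -48,"dz": 0,"gripper": 10},
  {"ax": 0,"ay": -8,"az": 0,"dx": 0,"dy": 0,"dz": 0,"gripper": 10},
  {"ax": 0,"ay": -8,"az": 0,"dx": 0,"dy": 0,"dz": 0,"gripper": 10},
  {"ax": 0,"ay": -8,"az": 0,"dx": 0,"dy": 0,"dz": 0,"gripper": 10},
  {"ax": 0,"ay": -6,"az": 0,"dx": 0,"dy": 0,"dz": 0,"gripper": 10},
  {"ax": 0,"ay": 0,"az": 0,"dx": 0,"dy": 0,"dz": 0,"gripper": 10},
])

```text
time_s: 4.95
ee_pos: [541.4, 19.3, 290.5]
ee_rot: [[-0.866, -0.0, 0.499], [-0.0, 1.0, 0.001], [-0.499, 0.001, -0.866]]
wrist_force: [-0.5, 1.0, -0.3]
opening: 28.9
grip_force: 59.6
```

Run:
```python
from h import *
st=ctrl.state();print(st["ee_pos"],st["ee_rot"],st["time_s"])
im=ctrl.capture("wrist");cv2.imwrite("pics/w3.png",im);import pickle;pickle.dump(st,open("w3.pkl","wb"))
for z in (178,): print(proj("wrist",[609.5,21.7,178],st))
```

```text
[541.42  19.27 290.52] [[-0.87 -0.    0.5 ]
 [-0.    1.    0.  ]
 [-0.5   0.   -0.87]] 4.95
[252.88 187.55]
```

View pics/w3.png

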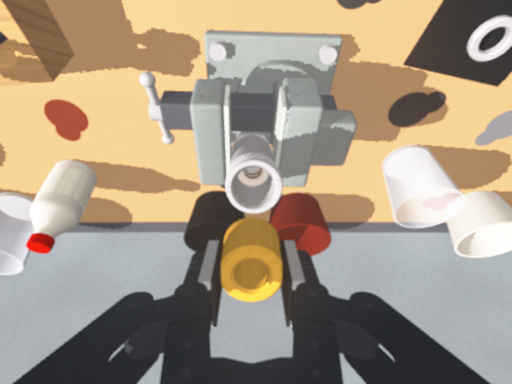

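The cylinder's mouth is at about (252,187), bore visible inside it, and the held gland is straight at (251,265). I'll zoom in to judge the axis direction.

Run:
```python
from h import *
im=cv2.imread("pics/w3.png")
cv2.imwrite("pics/c3.png",crop(im,202,125,100,75,8))
```

```text
(no output)
```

View pics/c3.png

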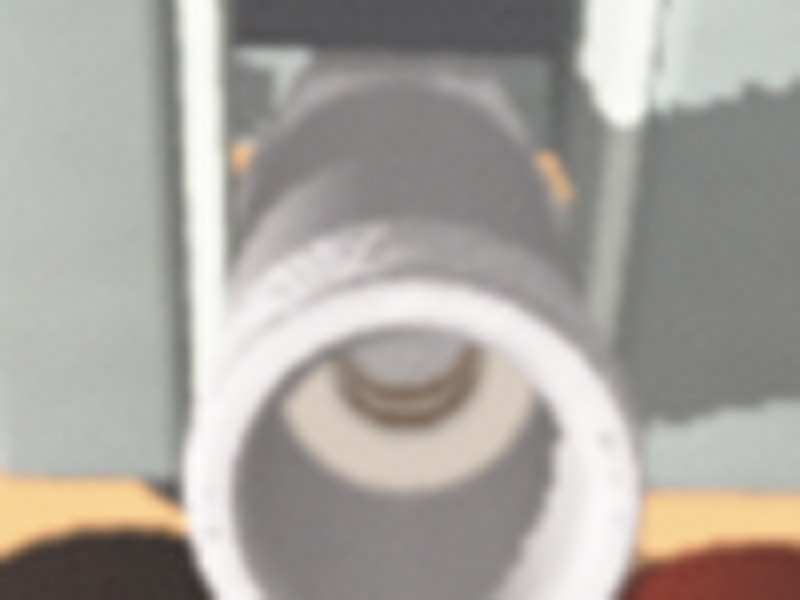

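Run:
```python
from h import *
import pickle;st=pickle.load(open("w3.pkl","rb"))
im=cv2.imread("pics/w3.png");g=im[:,253].astype(int)
print([ (r,*g[r]) for r in range(198,218)])
print([ (r,*g[r]) for r in range(156,170)])
```

```text
[(198, np.int64(135), np.int64(136), np.int64(141)), (199, np.int64(136), np.int64(136), np.int64(143)), (200, np.int64(136), np.int64(137), np.int64(142)), (201, np.int64(137), np.int64(137), np.int64(142)), (202, np.int64(137), np.int64(137), np.int64(143)), (203, np.int64(135), np.int64(136), np.int64(142)), (204, np.int64(135), np.int64(136), np.int64(142)), (205, np.int64(141), np.int64(142), np.int64(148)), (206, np.int64(151), np.int64(153), np.int64(159)), (207, np.int64(164), np.int64(165), np.int64(172)), (208, np.int64(182), np.int64(182), np.int64(191)), (209, np.int64(215), np.int64(216), np.int64(221)), (210, np.int64(234), np.int64(234), np.int64(238)), (211, np.int64(239), np.int64(239), np.int64(243)), (212, np.int64(232), np.int64(233), np.int64(237)), (213, np.int64(185), np.int64(196), np.int64(215)), (214, np.int64(124), np.int64(150), np.int64(182)), (215, np.int64(101), np.int64(137), np.int64(173)), (216, np.int64(96), np.int64(133), np.int64(170)), (217, np.int64(83), np.int64(130), np.int64(167))]
[(156, np.int64(173), np.int64(174), np.int64(179)), (157, np.int64(166), np.int64(168), np.int64(172)), (158, np.int64(158), np.int64(158), np.int64(163)), (159, np.int64(170), np.int64(171), np.int64(176)), (160, np.int64(208), np.int64(210), np.int64(216)), (161, np.int64(235), np.int64(235), np.int64(239)), (162, np.int64(242), np.int64(242), np.int64(245)), (163, np.int64(241), np.int64(241), np.int64(245)), (164, np.int64(230), np.int64(230), np.int64(235)), (165, np.int64(196), np.int64(197), np.int64(203)), (166, np.int64(163), np.int64(162), np.int64(169)), (167, np.int64(163), np.int64(163), np.int64(168)), (168, np.int64(171), np.int64(171), np.int64(177)), (169, np.int64(173), np.int64(173), np.int64(179))]
```

Run:
```python
from h import *
import pickle;st=pickle.load(open("w3.pkl","rb"));R=st["ee_rot"];t=st["ee_pos"]
def at(uv,D):
    o,d=ray("wrist",uv,st);o=R.T@(o-t);d=R.T@d;return o+d*(D-o[2])/d[2]
for D in (125,130,135,140):
    a,b,l,r=[at(p,D) for p in((253.3,159.8),(253.3,213.6),(225.2,186),(281.5,186))]
    print(D,np.linalg.norm(a-b),np.linalg.norm(l-r),(a+b)/2,(l+r)/2, t+R@np.array([(a[0]+b[0])/2,(l[1]+r[1])/2,D]))
print(tri(ray("wrist",(253.3,185.5),st),ray("top",(274,160.8)),ray("scene",(256.5,198))))
# gland: edges at rear end
im=cv2.imread("pics/w3.png");h=cv2.cvtColor(im,cv2.COLOR_BGR2HSV)
m=cv2.inRange(h,(15,120,60),(32,255,255))[215:305,205:300]
for r in range(5,90,6):
    x=np.where(m[r])[0]; print(r+215,x.min()+205 if len(x) else None,x.max()+205 if len(x) else None)
```

```text
125 48.30945085889185 47.89616636134376 [ -0.58   2.65 125.  ] [  0.77   2.69 125.  ] [604.34  22.05 182.51]
130 49.260204015581415 48.83878588095676 [ -2.25   2.69 130.  ] [ -0.88   2.73 130.  ] [608.29  22.1  179.01]
135 50.21095717227101 49.78140540056976 [ -3.93   2.73 135.  ] [ -2.53   2.77 135.  ] [612.24  22.14 175.52]
140 51.16171032896056 50.72402492018277 [ -5.61   2.78 140.  ] [ -4.18   2.82 140.  ] [616.19  22.19 172.02]
(array([609.43,  21.89, 175.86]), [np.float64(0.24464033585482486), np.float64(0.7963655065578392), np.float64(0.6837387220425659)])
220 237 265
226 229 271
232 225 276
238 223 278
244 223 279
250 222 280
256 221 281
262 220 282
268 220 283
274 220 282
280 220 282
286 222 280
292 228 274
298 237 265
304 None None
```

Run:
```python
from h import *
import pickle;st=pickle.load(open("w3.pkl","rb"));R=st["ee_rot"];t=st["ee_pos"]
def at(uv,D):
    o,d=ray("wrist",uv,st);o=R.T@(o-t);d=R.T@d;return o+d*(D-o[2])/d[2]
im=cv2.imread("pics/w3.png");h=cv2.cvtColor(im,cv2.COLOR_BGR2HSV)
m=cv2.inRange(h,(15,120,60),(32,255,255))
y=np.where(m[205:310,251])[0]+205;print(y.min(),y.max())
for D in(-5,-3,-1):print(D,at((251,y.max()+.5),D),at((219.5,270),D),at((283,270),D))
for D in(29,31,33):print(D,at((251,y.min()-.5),D))
```

```text
217 301
-5 [-14.01   0.66  -5.  ] [  3.25 -13.76  -5.  ] [ 3.28 15.25 -5.  ]
-3 [-15.6    0.66  -3.  ] [  1.94 -13.98  -3.  ] [ 1.97 15.49 -3.  ]
-1 [-17.19   0.66  -1.  ] [  0.62 -14.21  -1.  ] [ 0.65 15.73 -1.  ]
29 [14.86  0.63 29.  ]
31 [13.98  0.63 31.  ]
33 [13.1   0.64 33.  ]
```

Call:
arm_command([
  {"ax": 0,"ay": 0,"az": 0,"dx": -1.5,"dy": 2,"dz": 28,"gripper": 10},
  {"ax": 0,"ay": 0,"az": 0,"dx": 0,"dy": 0,"dz": 30,"gripper": 10},
  {"ax": 0,"ay": 0,"az": 0,"dx": 0,"dy": 0,"dz": 30,"gripper": 10},
  {"ax": 0,"ay": 0,"az": 0,"dx": 0,"dy": 0,"dz": 8,"gripper": 10},
  {"ax": 0,"ay": 0,"az": 0,"dx": 0,"dy": 0,"dz": 5,"gripper": 10},
  {"ax": 0,"ay": 0,"az": 0,"dx": 0,"dy": 0,"dz": 4,"gripper": 10},
  {"ax": 0,"ay": 0,"az": 0,"dx": 0,"dy": 0,"dz": 0,"gripper": 10},
])

```text
time_s: 5.88
ee_pos: [596.5, 21.7, 200.9]
ee_rot: [[-0.866, -0.0, 0.499], [0.0, 1.0, 0.0], [-0.499, 0.0, -0.866]]
wrist_force: [-1.5, 2.3, -5.0]
opening: 28.7
grip_force: 60.3
```

Run:
```python
from h import *
a=ctrl.capture("wrist");b=ctrl.capture("scene");c=ctrl.capture("top")
cv2.imwrite("pics/v4.png",np.hstack([crop(a,195,150,110,130,3.5),cv2.resize(np.vstack([crop(b,225,165,65,50,5),crop(c,242,130,65,50,5)]),(385,455))]))
```

```text
(no output)
```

View pics/v4.png

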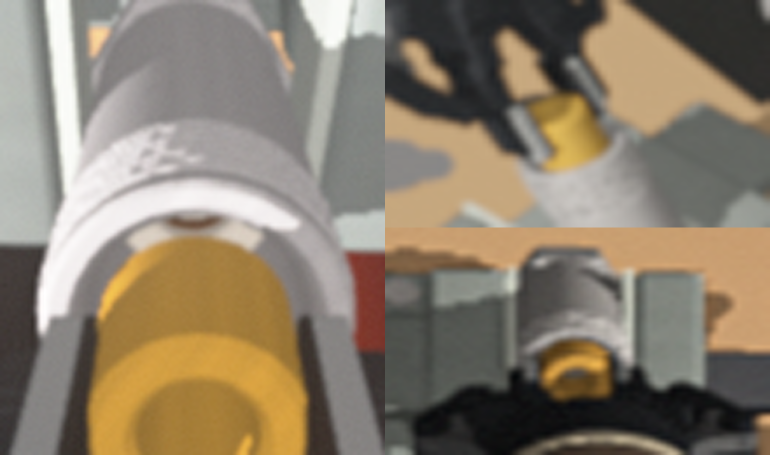

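The gland's front end is inside the lead-in and looks centred: the wrist view has its rear face mid-bore and the packings are visible beyond. Advance a few mm more and release.

Call:
arm_command([
  {"ax": 0,"ay": 0,"az": 0,"dx": 0,"dy": 0,"dz": 3,"gripper": 10},
  {"ax": 0,"ay": 0,"az": 0,"dx": 0,"dy": 0,"dz": 3,"gripper": 10},
  {"ax": 0,"ay": 0,"az": 0,"dx": 0,"dy": 0,"dz": 2,"gripper": 10},
  {"ax": 0,"ay": 0,"az": 0,"dx": 0,"dy": 0,"dz": 0,"gripper": 10},
  {"ax": 0,"ay": 0,"az": 0,"dx": 0,"dy": 0,"dz": 0,"gripper": 10},
])

```text
time_s: 6.65
ee_pos: [600.7, 21.5, 192.9]
ee_rot: [[-0.867, -0.0, 0.499], [-0.0, 1.0, -0.0], [-0.499, -0.0, -0.867]]
wrist_force: [-4.3, 0.1, -3.3]
opening: 28.6
grip_force: 60.7
```

Call:
arm_command([
  {"ax": 0,"ay": 0,"az": 0,"dx": 0,"dy": 0,"dz": 0,"gripper": 45},
  {"ax": 0,"ay": 0,"az": 0,"dx": 0,"dy": 0,"dz": 0,"gripper": 50},
  {"ax": 0,"ay": 0,"az": 0,"dx": 0,"dy": 0,"dz": 0,"gripper": 50},
  {"ax": 0,"ay": 0,"az": 0,"dx": 0,"dy": 0,"dz": -15,"gripper": 50},
  {"ax": 0,"ay": 0,"az": 0,"dx": 0,"dy": 0,"dz": -40,"gripper": 50},
  {"ax": 0,"ay": 0,"az": 0,"dx": 0,"dy": 0,"dz": -50,"gripper": 50},
  {"ax": 0,"ay": 0,"az": 0,"dx": 0,"dy": 0,"dz": 0,"gripper": 50},
])

```text
time_s: 7.52
ee_pos: [549.0, 21.7, 288.8]
ee_rot: [[-0.863, -0.0, 0.506], [0.001, 1.0, 0.002], [-0.506, 0.003, -0.863]]
wrist_force: [-0.1, -1.1, 0.8]
opening: 50.1
grip_force: 0.0
```

Run:
```python
from h import *
import pickle;st=ctrl.state();pickle.dump(st,open("w5.pkl","wb"));print(st["ee_pos"],st["time_s"])
a=ctrl.capture("wrist");cv2.imwrite("pics/w5.png",a)
b=ctrl.capture("top");c=ctrl.capture("scene");cv2.imwrite("pics/top5.png",b);cv2.imwrite("pics/scene5.png",c)
cv2.imwrite("pics/v5.png",np.hstack([crop(a,205,120,100,110,4),crop(b,345,160,66,44,6)[:264].repeat(1,0) if 0 else cv2.resize(np.vstack([crop(b,345,160,66,44,6),crop(c,130,250,66,44,6)]),(380,440))]))
```

```text
[548.98  21.67 288.75] 7.525
```

View pics/v5.png

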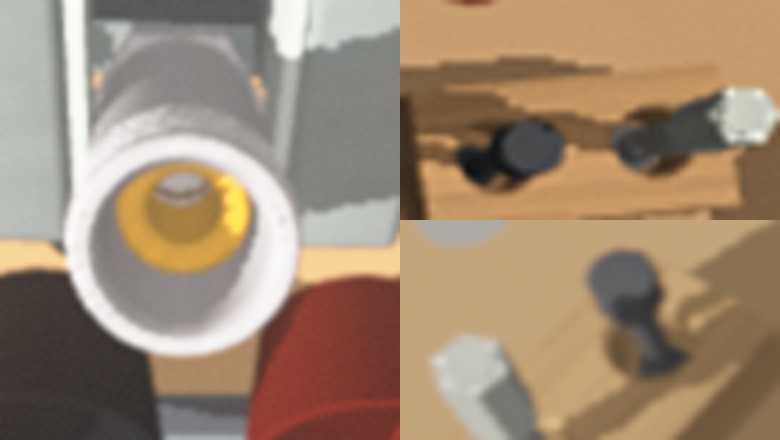

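The gland has slid down onto the packings (ring visible deep in the bore). The hex grip of the driver is free to take, so I go above it.

Call:
arm_command([
  {"ax": 0,"ay": 7.5,"az": 0,"dx": 0,"dy": 0,"dz": -5,"gripper": 60},
  {"ax": 0,"ay": 7.5,"az": 0,"dx": 0,"dy": 0,"dz": -5,"gripper": 60},
  {"ax": 0,"ay": 7.5,"az": 0,"dx": 0,"dy": 0,"dz": 0,"gripper": 60},
  {"ax": 0,"ay": 7.5,"az": 0,"dx": 0,"dy": 0,"dz": 0,"gripper": 60},
  {"ax": 0,"ay": 0,"az": 0,"dx": 0,"dy": -40,"dz": 0,"gripper": 60},
  {"ax": 0,"ay": 0,"az": 0,"dx": 0,"dy": -57,"dz": 0,"gripper": 60},
  {"ax": 0,"ay": 0,"az": 0,"dx": 0,"dy": -57,"dz": 0,"gripper": 60},
  {"ax": 0,"ay": 0,"az": 0,"dx": 0,"dy": -57,"dz": 0,"gripper": 60},
  {"ax": 0,"ay": 0,"az": 0,"dx": 0,"dy": -57,"dz": 0,"gripper": 60},
  {"ax": 0,"ay": 0,"az": 0,"dx": 0,"dy": -54,"dz": 0,"gripper": 60},
  {"ax": 0,"ay": 0,"az": 0,"dx": 0,"dy": 0,"dz": 0,"gripper": 60},
  {"ax": 0,"ay": 0,"az": 0,"dx": 0,"dy": 0,"dz": 0,"gripper": 60},
])

```text
time_s: 9.18
ee_pos: [544.3, -300.1, 291.5]
ee_rot: [[-1.0, 0.0, -0.002], [0.0, 1.0, 0.001], [0.002, 0.001, -1.0]]
wrist_force: [-0.2, 0.7, -1.0]
opening: 60.1
grip_force: 0.0
```

Run:
```python
from h import *
import pickle;st=ctrl.state();pickle.dump(st,open("w6.pkl","wb"));print(st["ee_pos"],st["ee_rot"],st["time_s"])
a=ctrl.capture("wrist");cv2.imwrite("pics/w6.png",a)
u,v=proj("wrist",[548.7,-300.5,182],st);print(u,v, proj("wrist",[548.5,-302,60],st))
u,v=int(u),int(v)
g=a[v-40:v+40,u-40:u+40].min(2)
for r in g[::4,::4]: print(*r)
```

```text
[ 544.32 -300.06  291.53] [[-1.  0. -0.]
 [ 0.  1.  0.]
 [ 0.  0. -1.]] 9.175
249.6446926610622 198.6063969427897 [248.7  162.22]
129 127 126 116 121 119 85 72 116 167 126 100 105 88 66 94 97 110 120 121
126 127 129 116 117 119 79 61 96 158 122 100 97 79 64 80 84 83 83 82
126 127 126 123 121 123 87 60 151 126 125 127 125 66 67 82 82 84 82 81
127 128 126 121 120 119 106 93 187 114 126 125 124 104 78 83 84 79 77 82
127 126 128 120 118 119 118 190 175 126 127 126 126 104 121 117 114 84 83 76
128 126 127 120 114 117 125 197 166 119 124 125 125 102 109 115 115 115 116 114
127 128 129 120 116 115 140 196 181 162 160 151 151 104 109 117 118 115 113 115
128 129 128 126 117 119 168 199 223 232 191 194 221 193 106 115 115 115 113 113
127 128 128 127 116 115 187 216 215 217 219 221 207 195 108 112 110 113 113 109
129 128 129 128 110 109 206 222 219 218 220 220 221 216 180 127 126 128 127 130
127 127 128 126 128 128 242 226 219 218 218 220 221 229 229 136 127 126 126 125
127 126 125 128 129 127 148 220 219 219 219 219 222 223 195 127 126 128 125 129
125 123 125 125 126 126 123 200 225 217 220 218 223 216 127 126 125 124 126 123
126 127 124 125 126 127 124 135 240 225 220 226 250 148 125 125 125 124 124 124
124 125 126 124 124 127 128 127 131 132 132 135 134 126 126 126 125 124 125 126
123 127 124 125 126 124 126 128 127 126 125 125 126 126 125 126 125 126 127 70
123 124 125 124 125 126 125 124 126 125 124 126 127 125 124 126 125 126 92 59
120 124 122 126 125 126 126 123 126 125 126 126 125 125 127 126 124 125 58 57
89 123 124 127 125 124 126 125 124 125 124 126 125 125 126 126 124 123 57 57
86 104 126 123 126 123 125 126 127 126 124 125 124 123 126 126 125 125 61 55
```

Run:
```python
from h import *
import pickle;st=pickle.load(open("w6.pkl","rb"));a=cv2.imread("pics/w6.png")
m=np.zeros(a.shape[:2],np.uint8);m[165:225,218:282]=(a.min(2)[165:225,218:282]>207)*255
m=cv2.morphologyEx(m,cv2.MORPH_CLOSE,np.ones((5,5)));m=cv2.morphologyEx(m,cv2.MORPH_OPEN,np.ones((5,5)))
c=max(cv2.findContours(m,0,1)[0],key=cv2.contourArea);hull=cv2.convexHull(c).reshape(-1,2)
print(cv2.boundingRect(c),cv2.contourArea(c))
P=np.array([plane("wrist",p+0.0,182,st)[:2] for p in hull])
def w(t): d=P@np.array([np.cos(t),np.sin(t)]); return d.max()-d.min(),(d.max()+d.min())/2
best=[]
for d in range(0,60,2):
    best.append((sum(w(np.radians(d+k))[0] for k in(0,60,120))/3,d,[round(float(w(np.radians(d+k))[0]),1) for k in(0,60,120)]))
print(*sorted(best)[:6],sep="\n");print(sorted(best)[-3:])
x=w(0)[1];y=w(np.pi/2)[1];print("centre",x,y)
uv=proj("wrist",[x,y,182],st);print(uv,tri(ray("wrist",uv,st),ray("top",(405.5,183)),ray("scene",(142.3,277.5))))
# block edges in wrist: mask wood? bottom edge check via top holes
```

```text
(233, 184, 34, 29) 707.5
(np.float64(24.950276521284707), 58, [25.7, 24.8, 24.4])
(np.float64(25.017281061792186), 0, [24.2, 25.6, 25.2])
(np.float64(25.19056382722518), 56, [25.9, 25.1, 24.5])
(np.float64(25.344628807493994), 2, [24.6, 25.8, 25.6])
(np.float64(25.4380510845821), 54, [26.1, 25.4, 24.8])
(np.float64(25.646022375546906), 4, [25.1, 25.9, 26.0])
[(np.float64(27.611664784665702), 24, [28.0, 27.0, 27.9]), (np.float64(27.619260814252375), 28, [28.1, 26.8, 27.9]), (np.float64(27.632295647367794), 26, [28.1, 26.9, 27.9])]
centre 548.3598590868343 -300.60930764997084
[249.51 198.21] (array([ 548.29, -300.23,  183.5 ]), [np.float64(0.5928339051590021), np.float64(1.979958178919791), np.float64(2.477051288856249)])
```

Call:
arm_command([
  {"ax": 0,"ay": 0,"az": 0,"dx": -4,"dy": -0.5,"dz": 0,"gripper": 60},
  {"ax": 0,"ay": 0,"az": -9.5,"dx": 0,"dy": 0,"dz": 0,"gripper": 60},
  {"ax": 0,"ay": 0,"az": -9.5,"dx": 0,"dy": 0,"dz": 20,"gripper": 60},
  {"ax": 0,"ay": 0,"az": -9.5,"dx": 0,"dy": 0,"dz": 30,"gripper": 60},
  {"ax": 0,"ay": 0,"az": 0,"dx": 0,"dy": 0,"dz": 20,"gripper": 60},
  {"ax": 0,"ay": 0,"az": 0,"dx": 0,"dy": 0,"dz": 0,"gripper": 60},
  {"ax": 0,"ay": 0,"az": 0,"dx": 0,"dy": 0,"dz": 0,"gripper": 60},
], newtons=110)

```text
time_s: 10.1
ee_pos: [549.2, -300.7, 224.0]
ee_rot: [[-0.878, -0.478, 0.001], [-0.478, 0.878, -0.0], [-0.001, -0.001, -1.0]]
wrist_force: [-0.1, -0.5, 0.7]
opening: 59.6
grip_force: 0.0
```

Call:
arm_command([
  {"ax": 0,"ay": 0,"az": 0,"dx": 0.7,"dy": 0.4,"dz": 29,"gripper": 60},
  {"ax": 0,"ay": 0,"az": 0,"dx": 0,"dy": 0,"dz": 30,"gripper": 60},
  {"ax": 0,"ay": 0,"az": 0,"dx": 0,"dy": 0,"dz": 20,"gripper": 60},
  {"ax": 0,"ay": 0,"az": 0,"dx": 0,"dy": 0,"dz": 0,"gripper": 60},
  {"ax": 0,"ay": 0,"az": 0,"dx": 0,"dy": 0,"dz": 0,"gripper": 5},
  {"ax": 0,"ay": 0,"az": 0,"dx": 0,"dy": 0,"dz": 0,"gripper": 5},
  {"ax": 0,"ay": 0,"az": 0,"dx": 0,"dy": 0,"dz": 0,"gripper": 5},
  {"ax": 0,"ay": 0,"az": 0,"dx": 0,"dy": 0,"dz": 0,"gripper": 5},
  {"ax": 0,"ay": 0,"az": 0,"dx": 0,"dy": 0,"dz": 0,"gripper": 5},
  {"ax": 0,"ay": 0,"az": 0,"dx": 0,"dy": 0,"dz": 0,"gripper": 5},
], newtons=110)

```text
time_s: 11.35
ee_pos: [548.6, -301.4, 145.8]
ee_rot: [[-0.879, -0.477, 0.003], [-0.477, 0.879, -0.001], [-0.002, -0.002, -1.0]]
wrist_force: [-0.5, 1.1, 6.5]
opening: 24.7
grip_force: 108.6
```

Call:
arm_command([
  {"ax": 0,"ay": 0,"az": 0,"dx": 0,"dy": 0,"dz": -30,"gripper": 5},
  {"ax": 0,"ay": 0,"az": 0,"dx": 0,"dy": 0,"dz": -55,"gripper": 5},
  {"ax": 0,"ay": 0,"az": 0,"dx": 0,"dy": 0,"dz": -55,"gripper": 5},
  {"ax": 0,"ay": 0,"az": 0,"dx": 0,"dy": 0,"dz": -52,"gripper": 5},
  {"ax": 0,"ay": 0,"az": 9.5,"dx": 0,"dy": 0,"dz": 0,"gripper": 5},
  {"ax": 0,"ay": 0,"az": 9.5,"dx": 0,"dy": 0,"dz": 0,"gripper": 5},
  {"ax": 0,"ay": 0,"az": 9.5,"dx": 0,"dy": 0,"dz": 0,"gripper": 5},
  {"ax": 0,"ay": 0,"az": 0,"dx": 4.5,"dy": 40,"dz": 0,"gripper": 5},
  {"ax": 0,"ay": 0,"az": 0,"dx": 4.5,"dy": 56,"dz": 0,"gripper": 5},
  {"ax": 0,"ay": 0,"az": 0,"dx": 4.5,"dy": 57,"dz": 0,"gripper": 5},
  {"ax": 0,"ay": 0,"az": 0,"dx": 4.5,"dy": 57,"dz": 0,"gripper": 5},
  {"ax": 0,"ay": 0,"az": 0,"dx": 4.5,"dy": 57,"dz": 0,"gripper": 5},
  {"ax": 0,"ay": 0,"az": 0,"dx": 4.5,"dy": 56,"dz": 0,"gripper": 5},
  {"ax": 0,"ay": -7.5,"az": 0,"dx": 0,"dy": 0,"dz": 0,"gripper": 5},
  {"ax": 0,"ay": -7.5,"az": 0,"dx": 0,"dy": 0,"dz": 0,"gripper": 5},
  {"ax": 0,"ay": -7.5,"az": 0,"dx": 0,"dy": 0,"dz": 0,"gripper": 5},
  {"ax": 0,"ay": -7.5,"az": 0,"dx": 0,"dy": 0,"dz": 0,"gripper": 5},
  {"ax": 0,"ay": 0,"az": 0,"dx": 0,"dy": 0,"dz": 0,"gripper": 5},
  {"ax": 0,"ay": 0,"az": 0,"dx": 0,"dy": 0,"dz": 0,"gripper": 5},
])

```text
time_s: 13.72
ee_pos: [521.0, 21.9, 336.8]
ee_rot: [[-0.867, 0.0, 0.499], [0.0, 1.0, -0.0], [-0.499, 0.0, -0.867]]
wrist_force: [0.5, 0.4, -3.3]
opening: 24.4
grip_force: 109.4
```

Run:
```python
from h import *
import pickle;st=ctrl.state();pickle.dump(st,open("w7.pkl","wb"))
R=st["ee_rot"];t=st["ee_pos"];print(t,R,st["time_s"])
C=np.array([608.3,22.1,179.]);a=np.array([-.5,0,.866])
print("mouth in tool",R.T@(C-t),"axis in tool",R.T@a)
im=ctrl.capture("wrist");cv2.imwrite("pics/w7.png",im)
b=ctrl.capture("scene");cv2.imwrite("pics/scene7.png",b)
cv2.imwrite("pics/v7.png",np.hstack([crop(im,170,110,160,220,2.5),crop(b,190,110,100,137,4)[:550]]))
print("mouth px",proj("wrist",C,st),"foot px expected",proj("wrist",t+R@[0,0,134],st))
```

```text
[521.02  21.86 336.82] [[-0.87  0.    0.5 ]
 [ 0.    1.   -0.  ]
 [-0.5   0.   -0.87]] 13.725
mouth in tool [  3.11   0.24 180.32] axis in tool [ 0. -0. -1.]Traceback (most recent call last):
  File "<stdin>", line 8, in <module>
    return _nx.concatenate(arrs, 1, dtype=dtype, casting=casting)
           ~~~~~~~~~~~~~~~^^^^^^^^^^^^^^^^^^^^^^^^^^^^^^^^^^^^^^^
ValueError: all the input array dimensions except for the concatenation axis must match exactly, but along dimension 0, the array at index 0 has size 550 and the array at index 1 has size 548
```

Call:
arm_command([
  {"ax": 0,"ay": 0,"az": 0,"dx": 3,"dy": 0.2,"dz": 15,"gripper": 5},
  {"ax": 0,"ay": 0,"az": 0,"dx": 0,"dy": 0,"dz": 20,"gripper": 5},
  {"ax": 0,"ay": 0,"az": 0,"dx": 0,"dy": 0,"dz": 0,"gripper": 5},
  {"ax": 0,"ay": 0,"az": 0,"dx": 0,"dy": 0,"dz": 0,"gripper": 5},
])

```text
time_s: 14.32
ee_pos: [536.0, 22.2, 304.8]
ee_rot: [[-0.866, 0.0, 0.5], [0.0, 1.0, -0.0], [-0.5, -0.0, -0.866]]
wrist_force: [-0.0, -0.4, -2.7]
opening: 24.9
grip_force: 109.1
```

Run:
```python
from h import *
st=ctrl.state()
R=st["ee_rot"];t=st["ee_pos"];print(t,st["time_s"])
C=np.array([608.3,22.1,179.]);print("mouth in tool",R.T@(C-t))
im=ctrl.capture("wrist");b=ctrl.capture("scene");c=ctrl.capture("top")
L=crop(im,175,100,155,220,2.5)
r=np.vstack([crop(b,215,140,92,67,4),crop(c,230,130,92,70,4)])
cv2.imwrite("pics/v7.png",np.hstack([L[:540],r[:540]]))
F=t+R@[0,0,134];print([(n,proj(n,C,st),proj(n,F,st)) for n in("wrist","scene","top")])
```

```text
[535.96  22.19 304.76] 14.325
mouth in tool [  0.2   -0.04 145.09]
[('wrist', array([250.19, 179.68]), array([250.21, 183.61])), ('scene', array([255.93, 197.09]), array([254.24, 193.72])), ('top', array([273.67, 160.92]), array([273.83, 162.38]))]
```

View pics/v7.png

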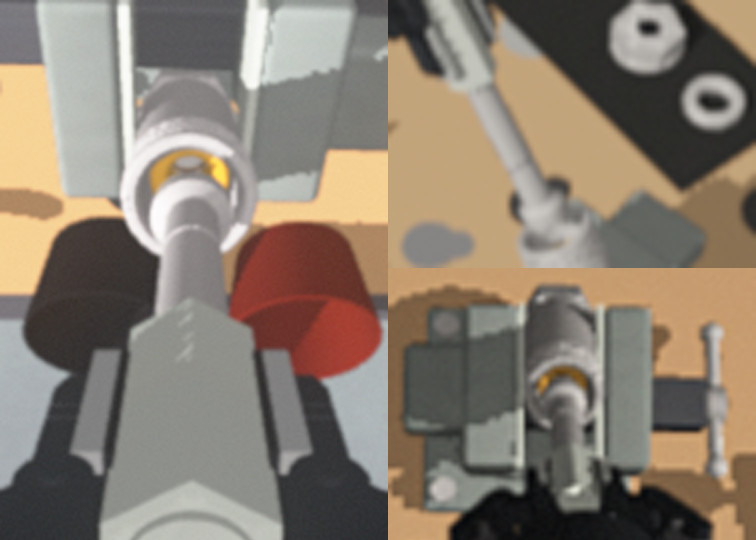

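The driver's foot is on the bore axis just above the mouth, with the gland visible inside. Now push in.

Call:
arm_command([
  {"ax": 0,"ay": 0,"az": 0,"dx": 0,"dy": 0,"dz": 6,"gripper": 5},
  {"ax": 0,"ay": 0,"az": 0,"dx": 0,"dy": 0,"dz": 6,"gripper": 5},
  {"ax": 0,"ay": 0,"az": 0,"dx": 0,"dy": 0,"dz": 5,"gripper": 5},
  {"ax": 0,"ay": 0,"az": 0,"dx": 0,"dy": 0,"dz": 5,"gripper": 5},
  {"ax": 0,"ay": 0,"az": 0,"dx": 0,"dy": 0,"dz": 5,"gripper": 5},
  {"ax": 0,"ay": 0,"az": 0,"dx": 0,"dy": 0,"dz": 5,"gripper": 5},
])

```text
time_s: 15.22
ee_pos: [551.7, 22.2, 276.3]
ee_rot: [[-0.866, -0.0, 0.5], [-0.0, 1.0, 0.0], [-0.5, 0.0, -0.866]]
wrist_force: [-3.6, 1.0, 0.7]
opening: 24.4
grip_force: 110.1
```

Call:
arm_command([
  {"ax": 0,"ay": 0,"az": 0,"dx": 0,"dy": 0,"dz": 4,"gripper": 5},
  {"ax": 0,"ay": 0,"az": 0,"dx": 0,"dy": 0,"dz": 4,"gripper": 5},
  {"ax": 0,"ay": 0,"az": 0,"dx": 0,"dy": 0,"dz": 4,"gripper": 5},
  {"ax": 0,"ay": 0,"az": 0,"dx": 0,"dy": 0,"dz": 4,"gripper": 5},
  {"ax": 0,"ay": 0,"az": 0,"dx": 0,"dy": 0,"dz": 3,"gripper": 5},
])

```text
time_s: 15.85
ee_pos: [561.2, 22.1, 259.9]
ee_rot: [[-0.866, 0.0, 0.5], [0.0, 1.0, -0.0], [-0.5, -0.0, -0.866]]
wrist_force: [-2.4, -0.9, 1.2]
opening: 24.8
grip_force: 110.0
```

Call:
arm_command([
  {"ax": 0,"ay": 0,"az": 0,"dx": 0,"dy": 0,"dz": 2,"gripper": 5},
  {"ax": 0,"ay": 0,"az": 0,"dx": 0,"dy": 0,"dz": 2,"gripper": 5},
  {"ax": 0,"ay": 0,"az": 0,"dx": 0,"dy": 0,"dz": 1,"gripper": 5},
  {"ax": 0,"ay": 0,"az": 0,"dx": 0,"dy": 0,"dz": 1,"gripper": 5},
])

```text
time_s: 16.35
ee_pos: [564.2, 22.0, 257.3]
ee_rot: [[-0.865, 0.001, 0.502], [0.001, 1.0, 0.001], [-0.502, 0.001, -0.865]]
wrist_force: [-35.4, -2.3, 44.3]
opening: 24.8
grip_force: 116.3
```

Now there is a dead stop at about 56 N, 90 mm from TCP to rim where home predicts 89. Hold it briefly, then withdraw.

Call:
arm_command([
  {"ax": 0,"ay": 0,"az": 0,"dx": 0,"dy": 0,"dz": 0,"gripper": 5},
  {"ax": 0,"ay": 0,"az": 0,"dx": 0,"dy": 0,"dz": 0,"gripper": 5},
  {"ax": 0,"ay": 0,"az": 0,"dx": 0,"dy": 0,"dz": 0,"gripper": 5},
  {"ax": 0,"ay": 0,"az": 0,"dx": 0,"dy": 0,"dz": 0,"gripper": 5},
])

```text
time_s: 16.85
ee_pos: [564.0, 22.0, 257.3]
ee_rot: [[-0.865, 0.001, 0.502], [0.001, 1.0, 0.001], [-0.502, 0.001, -0.865]]
wrist_force: [-27.8, -2.0, 33.7]
opening: 24.4
grip_force: 115.5
```

Call:
arm_command([
  {"ax": 0,"ay": 0,"az": 0,"dx": 0,"dy": 0,"dz": -8,"gripper": 5},
  {"ax": 0,"ay": 0,"az": 0,"dx": 0,"dy": 0,"dz": -25,"gripper": 5},
  {"ax": 0,"ay": 0,"az": 0,"dx": 0,"dy": 0,"dz": -35,"gripper": 5},
  {"ax": 0,"ay": 0,"az": 0,"dx": 0,"dy": 0,"dz": -35,"gripper": 5},
  {"ax": 0,"ay": 0,"az": 0,"dx": 0,"dy": 0,"dz": 0,"gripper": 5},
])

```text
time_s: 17.48
ee_pos: [512.9, 22.8, 346.4]
ee_rot: [[-0.864, -0.001, 0.504], [0.0, 1.0, 0.002], [-0.504, 0.002, -0.864]]
wrist_force: [0.8, -0.3, -3.0]
opening: 24.7
grip_force: 109.8
```

Run:
```python
from h import *
import pickle
st=ctrl.state();pickle.dump(st,open("w8.pkl","wb"));R=st["ee_rot"];t=st["ee_pos"];print(t,R,st["time_s"])
C=np.array([608.3,22.1,179.]);a=np.array([-.5,0,.866])
im=ctrl.capture("wrist");cv2.imwrite("pics/w8.png",im)
h=cv2.cvtColor(im,cv2.COLOR_BGR2HSV);m=cv2.inRange(h,(16,130,80),(32,255,255));u,v=map(int,proj("wrist",C,st));s=m[v-30:v+30,u-30:u+30]
y,x=np.where(s);print("brass px",len(x),(x.min()+u-30,x.max()+u-30,y.min()+v-30,y.max()+v-30) if len(x) else "")
for d in(15,45): 
  o=np.array([0,15.5,0]);q=np.array([.866,0,.5])*15.5
  print(d,proj("wrist",C-a*d+o,st),proj("wrist",C-a*d-o,st),proj("wrist",C-a*d+q,st),proj("wrist",C-a*d-q,st))
```

```text
[512.9   22.82 346.43] [[-0.86 -0.    0.5 ]
 [ 0.    1.    0.  ]
 [-0.5   0.   -0.86]] 17.475
brass px 253 (np.int64(237), np.int64(261), np.int64(150), np.int64(165))
15 [263.43 161.34] [235.19 161.32] [249.32 174.89] [249.3  147.35]
45 [262.43 155.18] [236.32 155.16] [249.38 167.81] [249.37 142.18]
```

The brass top appears at rows up to 165 and columns 237–261, as predicted for 45 mm depth. Back to the block.

Call:
arm_command([
  {"ax": 0,"ay": 7.5,"az": 0,"dx": 0,"dy": 0,"dz": 0,"gripper": 5},
  {"ax": 0,"ay": 7.5,"az": 0,"dx": 0,"dy": 0,"dz": 0,"gripper": 5},
  {"ax": 0,"ay": 7.5,"az": 0,"dx": 0,"dy": 0,"dz": 0,"gripper": 5},
  {"ax": 0,"ay": 7.5,"az": 0,"dx": 0,"dy": 0,"dz": 0,"gripper": 5},
  {"ax": 0,"ay": 0,"az": 0,"dx": -5,"dy": -40,"dz": 0,"gripper": 5},
  {"ax": 0,"ay": 0,"az": 0,"dx": -6,"dy": -56,"dz": 0,"gripper": 5},
  {"ax": 0,"ay": 0,"az": 0,"dx": -6,"dy": -57,"dz": 0,"gripper": 5},
  {"ax": 0,"ay": 0,"az": 0,"dx": -6,"dy": -57,"dz": 0,"gripper": 5},
  {"ax": 0,"ay": 0,"az": 0,"dx": -6,"dy": -57,"dz": 0,"gripper": 5},
  {"ax": 0,"ay": 0,"az": 0,"dx": -6,"dy": -56,"dz": 0,"gripper": 5},
  {"ax": 0,"ay": 0,"az": 0,"dx": 0,"dy": 0,"dz": 0,"gripper": 5},
  {"ax": 0,"ay": 0,"az": 0,"dx": 0,"dy": 0,"dz": 0,"gripper": 5},
])

```text
time_s: 19.02
ee_pos: [547.8, -300.8, 341.9]
ee_rot: [[-1.0, 0.0, -0.002], [0.0, 1.0, 0.001], [0.002, 0.001, -1.0]]
wrist_force: [0.8, 0.5, -3.5]
opening: 24.5
grip_force: 109.7
```

Call:
arm_command([
  {"ax": 0,"ay": 0,"az": 0,"dx": -0.7,"dy": -0.7,"dz": 40,"gripper": 5},
  {"ax": 0,"ay": 0,"az": 0,"dx": 0,"dy": 0,"dz": 50,"gripper": 5},
  {"ax": 0,"ay": 0,"az": 0,"dx": 0,"dy": 0,"dz": 40,"gripper": 5},
  {"ax": 0,"ay": 0,"az": 0,"dx": 0,"dy": 0,"dz": 15,"gripper": 5},
  {"ax": 0,"ay": 0,"az": 0,"dx": 0,"dy": 0,"dz": 15,"gripper": 5},
  {"ax": 0,"ay": 0,"az": 0,"dx": 0,"dy": 0,"dz": 12,"gripper": 5},
  {"ax": 0,"ay": 0,"az": 0,"dx": 0,"dy": 0,"dz": 12,"gripper": 5},
  {"ax": 0,"ay": 0,"az": 0,"dx": 0,"dy": 0,"dz": 8,"gripper": 5},
  {"ax": 0,"ay": 0,"az": 0,"dx": 0,"dy": 0,"dz": 0,"gripper": 5},
])

```text
time_s: 20.15
ee_pos: [548.0, -301.4, 151.6]
ee_rot: [[-1.0, 0.0, -0.001], [0.0, 1.0, 0.0], [0.001, 0.0, -1.0]]
wrist_force: [-0.6, -0.8, -3.6]
opening: 24.4
grip_force: 109.7
```

Call:
arm_command([
  {"ax": 0,"ay": 0,"az": 0,"dx": 0,"dy": 0,"dz": 2,"gripper": 5},
  {"ax": 0,"ay": 0,"az": 0,"dx": 0,"dy": 0,"dz": 2,"gripper": 5},
  {"ax": 0,"ay": 0,"az": 0,"dx": 0,"dy": 0,"dz": 1,"gripper": 5},
  {"ax": 0,"ay": 0,"az": 0,"dx": 0,"dy": 0,"dz": 0,"gripper": 5},
])

```text
time_s: 20.65
ee_pos: [548.2, -301.5, 147.1]
ee_rot: [[-1.0, -0.0, 0.0], [-0.0, 1.0, 0.0], [-0.0, 0.0, -1.0]]
wrist_force: [0.5, 0.6, -3.5]
opening: 24.5
grip_force: 109.7
```

Call:
arm_command([
  {"ax": 0,"ay": 0,"az": 0,"dx": 0,"dy": 0,"dz": 1,"gripper": 5},
  {"ax": 0,"ay": 0,"az": 0,"dx": 0,"dy": 0,"dz": 1,"gripper": 5},
  {"ax": 0,"ay": 0,"az": 0,"dx": 0,"dy": 0,"dz": 0,"gripper": 5},
])

```text
time_s: 21.02
ee_pos: [548.4, -301.6, 145.8]
ee_rot: [[-1.0, 0.0, 0.001], [0.0, 1.0, -0.0], [-0.001, -0.0, -1.0]]
wrist_force: [-2.4, 0.3, 5.4]
opening: 24.1
grip_force: 111.0
```

Floor contact at TCP z 145.8, the same as at the pick-up. Release gently and retreat.

Call:
arm_command([
  {"ax": 0,"ay": 0,"az": 0,"dx": 0,"dy": 0,"dz": 0,"gripper": 30},
  {"ax": 0,"ay": 0,"az": 0,"dx": 0,"dy": 0,"dz": 0,"gripper": 45},
  {"ax": 0,"ay": 0,"az": 0,"dx": 0,"dy": 0,"dz": 0,"gripper": 60},
  {"ax": 0,"ay": 0,"az": 0,"dx": 0,"dy": 0,"dz": 0,"gripper": 60},
  {"ax": 0,"ay": 0,"az": 0,"dx": 0,"dy": 0,"dz": -20,"gripper": 60},
  {"ax": 0,"ay": 0,"az": 0,"dx": 0,"dy": 0,"dz": -40,"gripper": 60},
  {"ax": 0,"ay": 0,"az": 0,"dx": 0,"dy": 0,"dz": -50,"gripper": 60},
  {"ax": 0,"ay": 0,"az": 0,"dx": 0,"dy": 0,"dz": -30,"gripper": 60},
  {"ax": 0,"ay": 0,"az": 0,"dx": 0,"dy": 0,"dz": 0,"gripper": 60},
  {"ax": 0,"ay": 0,"az": 0,"dx": 0,"dy": 0,"dz": 0,"gripper": 60},
], newtons=40)

```text
time_s: 22.28
ee_pos: [547.9, -301.2, 284.4]
ee_rot: [[-1.0, -0.0, -0.001], [-0.0, 1.0, 0.001], [0.001, 0.001, -1.0]]
wrist_force: [-0.7, -0.0, -0.3]
opening: 60.1
grip_force: 0.0
```

Run:
```python
from h import *
st=ctrl.state();print(st["ee_pos"],st["time_s"],st["wrist_force"])
a=ctrl.capture("wrist");cv2.imwrite("pics/w9.png",a)
u,v=map(int,proj("wrist",[548.3,-300.5,182],st))
m=np.zeros(a.shape[:2],np.uint8);m[v-35:v+35,u-40:u+40]=(a.min(2)[v-35:v+35,u-40:u+40]>207)*255
m=cv2.morphologyEx(cv2.morphologyEx(m,3,np.ones((5,5))),2,np.ones((5,5)))
c=max(cv2.findContours(m,0,1)[0],key=cv2.contourArea);r=cv2.boundingRect(c);print(r,cv2.contourArea(c))
print("top centre",plane("wrist",(r[0]+r[2]/2-.5,r[1]+r[3]/2-.5),182,st))
s0=cv2.imread("pics/scene5.png");s1=ctrl.capture("scene")
d=(cv2.absdiff(s0,s1).max(2)>50)[245:320,125:200];print("scene diff px near block",d.sum())
```

```text
[ 547.93 -301.2   284.38] 22.275 [-0.7  -0.05 -0.33]
(236, 180, 30, 33) 734.5
top centre [ 547.61 -301.01  182.  ]
scene diff px near block 56
```

The driver stands where it began (top centre at 547.6, -301.0, upright) and the robot is clear.

```bash
python3 -c "
from cell import ctrl
print(ctrl.hand_in())"
```

```text
the job is handed in; nothing more can be done
None
```

The job is handed in, though no verdict came back: the gland and packings were pressed to a dead stop at about 56 N where the home position should be, and the driver is back upright in its hole in the tool block.

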